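# Hold the test kiln's sprung lid just below its balance point

### The arm

A 6-joint arm with a two-finger parallel gripper is mounted at the origin on the work surface. World frame = base frame: x ahead of the robot, y to its left, z up, the work surface at z = 0. Lengths are in m, angles in rad, forces in N, time in s.
With the tool pointing down it reaches from about 0.35 to 0.975 m from the base axis. Payload 4.9 kg.
Tool frame: the origin (TCP) lies on the centre line of the jaws, within the pads' length; the fingertips stand manip.tcp_to_tips ahead of it and the grasp point (between the pads) lies 11 mm behind it (manip.tcp_to_tips is the distance from the TCP to the fingertips, in m); x points along the fingers, y is the direction in which the jaws open and shut, and the axes are right-handed (so a half turn about x gives the same grasp; the last joint's range is limited). The gripper opens to 85 mm and grips with 20 to 120 N. Pads are 22 mm wide; open, the fingers measure 114 mm over their backs; the gripper's body (76 mm by 85 mm) begins 54 mm behind the grasp point. The pads swing forward as they close: fully open they stand 13 mm farther back than shut.
Start: joints at [1.04, 0.053, 1.613, -0, 1.476, -0.119], TCP at [0.25, 0.573, 0.239] pointing down, gripper open.
Joint ranges: [-3.01, 3.01], [-1.01, 2.22], [0.06, 2.58], [-1.02, 4.17], [0.09, 2.62], [-3.14, 3.14]. Speed limits (rad/s): [2.57, 2.57, 3.14, 3.14, 3.14, 3.14].

### API

Orientations are given as a unit quaternion [w, x, y, z].
In Python, from plant import status, imaging, workorder, manip gives the robot as it stands.
- The arm moves only by the tool carry_out, never from a script. Its argument "moves" is one flat list of numbers, 5 for each row, row after row: the opening, from 0 (shut) to 1 (fully open), then the shift along the tool's x, y, z in cm, then the turn about the tool's x in rad. In form: [claw, tx, ty, tz, twist, claw, tx, ty, tz, twist, ...]. A call has 1 to 12 rows; each row is the pose to reach, as a shift and turn from the pose commanded when the call began, along the tool's axes at that moment; what a row does not reach only later rows make up. A row lasts 1/12 s, in which the tool goes at most 41.7 mm and 7.16 degrees, less where a joint would pass 70% of its speed; a pose out of reach is approached as far as the arm can. A call with a gripper value outside its range is refused whole. The fingers move at their own pace and stop on an object; the grip force is fixed at half the most. Time passes only in rows, so rows that repeat a pose let the fingers close. It gives the time, the measured TCP pose, the force and the opening at its end, in the units of the state.
- status.state(): the state, without advancing time (a new reading comes with each control period).
- imaging.grab_frame(name): name is "scene" or "top" or "wrist"; returns the picture (400x640x3 uint8, red, green, blue); there is no depth.
- imaging.camera_info(name): a dict with "K" (3x3 intrinsics, pixels), "R" (3x3) and "t" (3): a world point X has camera coordinates R X + t. Camera axes: x right, y down, z forward; pixel columns grow to the right and rows downward; lengths in m; the calibration is good to about 2 mm. The wrist camera is an equidistant fisheye: a pixel r from the principal point sees the ray r / f radians off the axis. A picture is of the moment at which its call begins: read the wrist's pose just before it. camera_info takes no time and is no camera call; for the wrist camera it gives the pose at the moment of the call.
- workorder.job_done(): hands the job in, once; it reports no verdict.
The state is a dict: "time": time; "joint_pos": joint angles; "joint_vel": joint speeds; "joint_efforts": joint torques, N m; "tool_pos": TCP position; "tool_rot": TCP orientation; "contact_force": force on the tool from outside, world axes, zero at the start; "ft_torque": the same for the moment, N m; "gripper_width": opening from 0.0 (shut) to 1.0 (fully open).
Only numpy, scipy, OpenCV 4.12 (cv2) and the standard library are available. Lean on these libraries where they do the work, as an engineer would, in place of code of your own. Each camera call takes 0.05 s, during which the arm holds its last target.

### The job

Unload time at the little cold test kiln: first lift the loose white vent cap off the lid and set it down (do not drop it) upright on the round cork mat. Then take the lid's wooden bar handle, raise the sprung lid clearly past its balance point, ease it back, and finish holding it still by the bar at about 45 degrees open, just below the balance point, so that the pieces can be taken out; the program finishes while still holding. Never fling or slam the lid, and leave the cup, the clay spectacles and the packet of clay where they are.

Things in the scene. Friction and masses are not known exactly. Their poses are not given: they have to be found in the camera images.
- kiln: Fixed blue box-shaped kiln, 204 (x) by 254 (y) mm, walls 118 mm high; with the closed lid 146 mm high. Origin: centre of its underside on the worktop. Its front (with the bar handle) faces its -x; the hinge runs along its y at the rear.
- hinge (a point): Point on the lid's hinge axis, mid-width: 80 mm along the kiln's +x from the kiln's origin and 132 mm above the worktop. The axis is level, along the kiln's y.
- lid (a joint): Lid angle, rad: 0 closed and level, grows as the front rises (45 degrees = 0.785), stop at 1.3. Lid 180 x 246 x 28 mm, 0.9 kg, counterbalanced by a spring: below its balance point, 0.96 rad (55 degrees), it falls shut if let go; beyond it, it swings open by itself to the stop. Moved slowly it needs under 2.5 N at the bar, upward below balance, holding back beyond.
- grip: The lid's bar handle: wooden sleeve, 12 mm thick, 124 mm long along its y, that turns freely on a rod between two 10 mm wide steel arms at y +-70 mm. Origin: its middle, 225 mm from the hinge axis; closed: 132 mm high, 37 mm clear of the kiln front. At lid angle a it is 132 + 225 sin(a) mm high (291 at 45 degrees), 225 cos(a) mm in front of the hinge.
- cap: Loose white ceramic vent cap, about 120 g: round foot 54 mm in diameter and 12 mm high, with an upright round knob 24 mm in diameter reaching up to 55 mm. Origin: centre of its underside; z up along the knob. It starts sitting on the closed lid, 146 mm above the worktop, 10 mm in front of the kiln's centre, inside a steel collar (62 mm inside diameter, 72 mm outside) 6 mm high.
- mat: Fixed round cork mat, 150 mm in diameter, 8 mm thick, left or right of the kiln. Origin: centre of its underside on the worktop.
- cup: White plastic cup, 84 mm in diameter, 90 mm high, loose. Origin: centre of its underside. Leave alone.
- spectacles: Loose dry-clay spectacles lying flat: two rings of 68 mm diameter, 158 mm long along y, 10 mm thick. Origin: underside, between the rings. Leave alone.
- packet: Red packet of clay, 70 x 120 x 35 mm, 0.5 kg, loose. Origin: centre of its underside. Leave alone.

How it is judged:
On the way, in this order (a step that is already met when the one before it is completed fails the run):
1. the vent cap stands upright on the cork mat, let go, while the lid is still shut (horizontal distance between cap and mat below 0.05 m and z of cap in the frame of mat between 0.004 and 0.012 m and angle between cap's own z axis and vertical below 0.15 rad and contact force between cap and the fingers below 0.05 N and value of joint lid below 0.1 rad), for 0.2 s.
2. the lid, held by the bar, is raised past its balance point (value of joint lid above 1 rad and contact force between grip and the fingers above 0.2 N), for 0.1 s.
At the end, for the whole second after the job is handed in: Fingers hold the lid still by its bar at 0.665 to 0.90 rad open (38 to 51 degrees; balance is 55) after it passed 1.0 rad; the cap stands upright on the mat, its centre within 50 mm of the mat's; cup, spectacles and packet within 30 mm of their starts (value of joint lid between 0.665 and 0.9 rad and velocity of joint lid between -0.08 and 0.08 rad/s and contact force between grip and the fingers above 0.2 N and contact force between cap and kiln below 0.05 N and horizontal distance between cap and mat below 0.05 m and z of cap in the frame of mat between 0.004 and 0.012 m and angle between cap's own z axis and vertical below 0.15 rad and distance of each of cup, spectacles, packet from where it was at the start of the episode below 0.03 m); the arm keeps its last pose, push and grip.
It fails at once if the lid is flung or slammed (faster than 2 rad/s) (velocity of joint lid above 2 rad/s or velocity of joint lid below -2 rad/s).
It fails at once if the vent cap is dropped (falls freely faster than 0.6 m/s) (linear speed of cap above 0.6 m/s and contact force between cap and the fingers below 0.01 N).
It fails at once if the cup, the spectacles or the packet is moved by more than 30 mm (distance of any of cup, spectacles, packet from where it was at the start of the episode above 0.03 m).
It also fails if it takes over 58 s, if anything falls off the work surface, if the arm or the gripper's body presses on something with over 40 N, if the wrist force passes 120 N, or if a joint passes its speed limit or range.

## Working session

There is one attempt and no reset: what is moved stays moved. The work goes in short steps, Python scripts to look and compute and a tool call to move; the robot and the scene stay as the last step left them, time stands still between calls to the robot, and variables do not carry over. Pictures are saved under pics/ and viewed, and the job is handed in when it is done.

Besides the shell and the picture viewer there is one more tool, called after "Emit:" by a JSON object that holds its "fn" and its "kwargs". carry_out: Moves the arm, as the interface text tells. Its arguments: {"type":"object","properties":{"moves":{"type":"array","items":{"type":"number"}}},"required":["moves"]}

```bash
mkdir -p pics; ls
python3 - <<'E'
from plant import status, imaging, workorder, manip
import cv2
print(status.state()); print([ (n,getattr(manip,n)) for n in dir(manip) if n[0]!='_'])
for n in ["scene","top"]:
    print(n,imaging.camera_info(n)); cv2.imwrite(f"pics/{n}0.png",imaging.grab_frame(n)[:,:,::-1])
E
```

```text
pics
{'time': 0.0, 'joint_pos': array([ 1.03999114e+00,  5.33722984e-02,  1.61429257e+00,  3.17178285e-05,
        1.47601102e+00, -1.19000479e-01]), 'joint_vel': array([-3.59922529e-04, -1.68468217e-03,  2.39528064e-04,  2.53737434e-06,
       -9.90668046e-04, -6.91111119e-04]), 'joint_efforts': array([-9.32474832e-04, -3.93717992e+01, -3.70159185e+01, -1.92567295e-04,
        7.33432593e-03,  1.28542510e-05]), 'tool_pos': array([0.24984686, 0.57222536, 0.23805429]), 'tool_rot': array([ 0.6919242 ,  0.1438749 ,  0.69241559, -0.14526377]), 'contact_force': array([-0.71276616,  0.40407391,  0.14857086]), 'ft_torque': array([ 0.01198658, -0.02417418,  0.04697584]), 'gripper_width': 0.999963275771246}
[('IKError', <class 'plant.IKError'>), ('tcp_to_tips', 0.008)]
scene {'K': array([[446.97342627,   0.        , 319.6535858 ],
       [  0.        , 446.97342627, 194.96060049],
       [  0.        ,   0.        ,   1.        ]]), 'R': array([[-0.50606461,  0.86246738, -0.00697298],
       [ 0.55402682,  0.31886547, -0.76901177],
       [-0.66102412, -0.39303286, -0.63919659]]), 't': array([ 0.27687541, -0.2557944 ,  1.54072851])}
top {'K': array([[461.32180683,   0.        , 314.38724972],
       [  0.        , 461.32180683, 194.62803685],
       [  0.        ,   0.        ,   1.        ]]), 'R': array([[ 0.00160452, -0.9999792 , -0.00624722],
       [-0.99682164, -0.0011018 , -0.07965801],
       [ 0.07964947,  0.00635517, -0.99680268]]), 't': array([0.018642  , 0.57469441, 1.17237906])}
```

View pics/scene0.png

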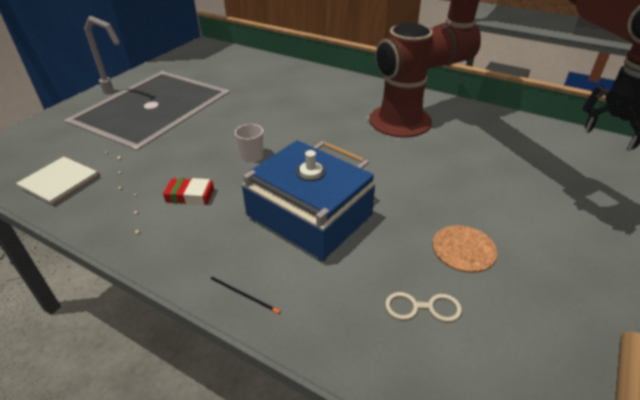

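View pics/top0.png

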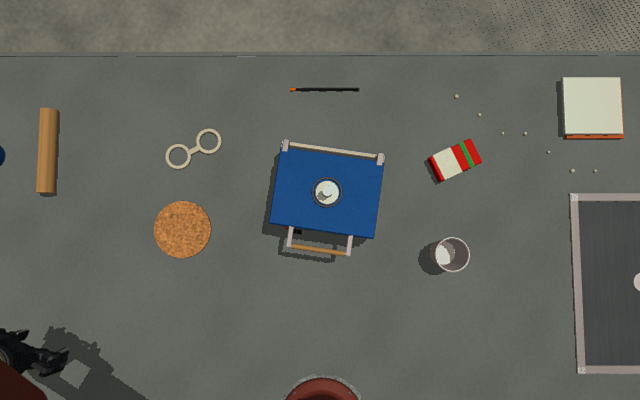

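The top view shows the kiln near (327,192), with the cap at (327,192) and the bar from (289,246) to (350,254). The mat is at (183,229), the spectacles at (193,149), the cup at (452,254) and the packet at (455,160). Next I'll measure these with code.

```bash
cat > h.py <<'E'
import numpy as np, cv2
from plant import status, imaging
def w(name,u,v,z,ci=None):
    c=ci or imaging.camera_info(name);K,R,t=map(np.array,(c["K"],c["R"],c["t"]))
    d=R.T@np.linalg.solve(K,[u,v,1.]);o=-R.T@t
    return o+d*(z-o[2])/d[2]
def px(name,X):
    c=imaging.camera_info(name);p=c["R"]@np.array(X)+c["t"];q=c["K"]@p;return q[:2]/q[2]
def blob(m,box):
    u0,v0,u1,v1=box;M=np.zeros(m.shape,np.uint8);M[v0:v1,u0:u1]=m[v0:v1,u0:u1]
    n,l,s,c=cv2.connectedComponentsWithStats(M);i=1+np.argmax(s[1:,4]);return c[i],s[i],(l==i)
E
python3 - <<'E'
from h import *
im=cv2.imread("pics/top0.png");hsv=cv2.cvtColor(im,cv2.COLOR_BGR2HSV)
H,S,V=[hsv[:,:,i].astype(int) for i in range(3)]
c,s,_=blob(((H<25)&(S>90)&(V>90)),(140,190,230,270));print("mat",c,s,w("top",*c,.008))
c,s,m=blob(((H<25)&(S>80)&(V>70)),(275,235,365,265));print("bar",c,s,w("top",*c,.134))
p=np.argwhere(m)[:,::-1];P=np.array([w("top",*q,.134)[:2] for q in p]);
r=cv2.minAreaRect(P.astype(np.float32));print("bar rect",r)
e=np.linalg.eigh(np.cov(P.T))[1][:,1];e*=np.sign(e[1]);print("bar dir",e,"yaw",np.arctan2(-e[0],e[1]))
c,s,m=blob(((H>100)&(H<125)&(S>120)&(V>60)),(255,130,395,245));
P=np.array([w("top",*q,.146)[:2] for q in np.argwhere(m)[:,::-1]],np.float32);r=cv2.minAreaRect(P);print("lid",r,cv2.boxPoints(r))
yaw=np.arctan2(-e[0],e[1]);ex=np.array([np.cos(yaw),np.sin(yaw)])
c,s,m=blob(((S<60)&(V>140)),(310,175,345,210));print("cap",c,s,w("top",*c,.17))
cv2.imwrite("pics/z.png",cv2.resize(im[130:270,260:400],None,fx=4,fy=4,interpolation=cv2.INTER_CUBIC))
E
```

```text
mat [181.85841049 229.09220679] [ 154  201   57   57 2592] [0.48514612 0.36565758 0.008     ]
bar [318.07581227 249.35018051] [292 243  53  13 277] [0.43803182 0.00992251 0.134     ]
bar rect ((0.4379786550998688, 0.010137069970369339), (0.12340827286243439, 0.012444828636944294), 81.82410430908203)
bar dir [0.14560453 0.98934287] yaw -0.14612398720480352Traceback (most recent call last):
  File "<stdin>", line 10, in <module>
  File "h.py", line 4, in w
    c=ci or imaging.camera_info(name);K,R,t=map(np.array,(c["K"],c["R"],c["t"]))
            ~~~~~~~~~~~~~~~~~~~^^^^^^
ValueError: time passes only in moves, steps and waits
```

```bash
sed -i '3,4c C={}\ndef ci_(n):\n    if n not in C: C[n]=imaging.camera_info(n)\n    return C[n]\ndef w(name,u,v,z):\n    c=ci_(name);K,R,t=map(np.array,(c["K"],c["R"],c["t"]))' h.py; sed -i 's/c=imaging.camera_info(name);p=/c=ci_(name);p=/' h.py
python3 - <<'E'
from h import *
print(status.state()["time"])
im=cv2.imread("pics/top0.png");hsv=cv2.cvtColor(im,cv2.COLOR_BGR2HSV)
H,S,V=[hsv[:,:,i].astype(int) for i in range(3)]
c,s,m=blob(((H>100)&(H<125)&(S>120)&(V>60)),(255,130,395,245));
P=np.array([w("top",*q,.146)[:2] for q in np.argwhere(m)[:,::-1]],np.float32);r=cv2.minAreaRect(P);print("lid",r,cv2.boxPoints(r))
yaw=-.146;ex=np.array([np.cos(yaw),np.sin(yaw)])
b=np.array([.438,.010]);cap=b+.135*ex
print("cap pred",cap)
for z,l in((.146,"foot"),(.158,"foottop"),(.201,"knobtop")): print(l,px("top",[*cap,z]),px("scene",[*cap,z]))
print("bar scene",px("scene",[*b,.132]))
sc=cv2.imread("pics/scene0.png")
a=cv2.resize(im[150:260,265:395],(520,440),interpolation=cv2.INTER_CUBIC)
d=cv2.resize(sc[130:220,250:390],(560,360),interpolation=cv2.INTER_CUBIC)
cv2.imwrite("pics/za.png",a);cv2.imwrite("pics/zb.png",d)
E
```

```text
0.1
lid ((0.57036954164505, -0.008572250604629517), (0.24517692625522614, 0.18123522400856018), 81.55244445800781) [[ 0.46272632 -0.11651863]
 [ 0.64199525 -0.14314282]
 [ 0.6780127   0.09937413]
 [ 0.49874383  0.12599832]]
cap pred [ 0.57156372 -0.00964005]
foot [326.55662498 191.75759926] [310.61521665 172.27317328]
foottop [326.66129051 191.30933986] [310.51506868 168.23946137]
knobtop [327.05655053 189.61652832] [310.14405344 153.2958873 ]
bar scene [343.83895912 152.12280994]
```

View pics/za.png

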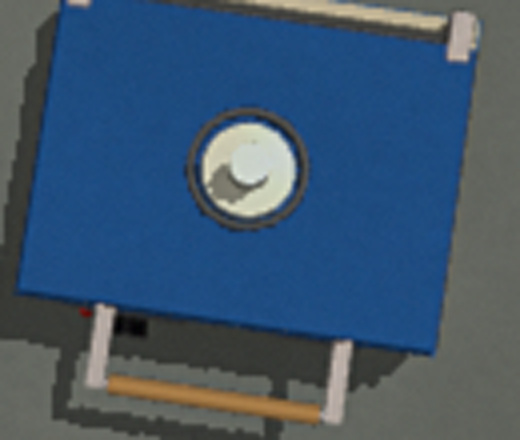

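View pics/zb.png

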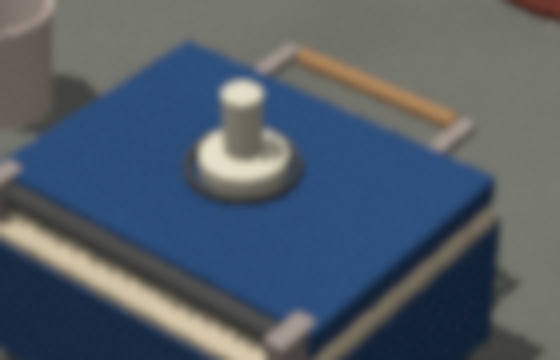

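The bar measures 123×12 mm and the lid 181×245 mm, and the predicted cap pixels match in both views, so the poses agree. I'll write a helper for the shift numbers, then start moving towards the cap.

```bash
cat >> h.py <<'E'
from scipy.spatial.transform import Rotation as Ro
def go(x,y,z,yaw=-.146):
    s=status.state();q=s["tool_rot"];R=Ro.from_quat([q[1],q[2],q[3],q[0]]).as_matrix()
    d=R.T@(np.array([x,y,z])-s["tool_pos"])*100
    cy=np.arctan2(R[1,1],R[0,1]);tw=(cy-yaw+np.pi)%(2*np.pi)-np.pi
    print("t",round(s["time"],2),"tcp",s["tool_pos"].round(4),"yaw",round(cy,3),"tilt",R[:,0].round(3),"shift",d.round(2),"twist",round(tw,3),"F",s["contact_force"].round(1),"w",round(s["gripper_width"],3))
E
python3 -c "
from h import *
go(.571,-.011,.26)"
```

```text
t 0.1 tcp [0.2499 0.5723 0.2382] yaw 1.159 tilt [-0.001 -0.002 -1.   ] shift [ -2.12 -40.6   52.77] twist 1.305 F [-0.4 -0.3 -0.6] w 1.004
```

Emit:
{"fn": "carry_out", "kwargs": {"moves": [0.5, -0.3, -1.7, 2.2, 0.11, 0.5, -0.6, -3.4, 4.4, 0.22, 0.5, -0.9, -5.1, 6.6, 0.33, 0.5, -1.2, -6.8, 8.8, 0.44, 0.5, -1.5, -8.5, 11, 0.55, 0.5, -1.8, -10.2, 13.2, 0.66, 0.5, -2, -11.9, 15.4, 0.77, 0.5, -2, -13.6, 17.6, 0.88, 0.5, -2, -15.3, 19.8, 0.99, 0.5, -2, -17, 22, 1.1, 0.5, -2, -18.7, 24.2, 1.21, 0.5, -2, -20.3, 26.4, 1.305]}}

```text
time: 1.1
tool_pos: [0.411, 0.2796, 0.2588]
tool_rot: [-0.461, -0.536, -0.461, 0.537]
contact_force: [0.3, 0.2, -0.6]
gripper_width: 0.497
```

```bash
python3 -c "
from h import *
go(.571,-.011,.26)"
```

```text
t 1.1 tcp [0.411  0.2796 0.2588] yaw -0.151 tilt [-0.001 -0.    -1.   ] shift [-0.12 20.2  26.32] twist -0.005 F [ 0.3  0.2 -0.6] w 0.497
```

Emit:
{"fn": "carry_out", "kwargs": {"moves": [0.5, 0, 2, 2.6, 0, 0.5, 0, 4, 5.2, 0, 0.5, 0, 6, 7.8, 0, 0.5, 0, 8, 10.4, 0, 0.5, 0, 10, 13, 0, 0.5, 0, 12, 15.6, 0, 0.5, 0, 14, 18.2, 0, 0.5, 0, 16, 20.8, 0, 0.5, 0, 18, 23.4, 0, 0.5, 0, 19.5, 25.4, 0, 0.5, 0, 20.2, 26.3, 0, 0.5, 0, 20.2, 26.3, 0]}}

```text
time: 2.1
tool_pos: [0.5728, -0.0104, 0.2585]
tool_rot: [-0.461, -0.535, -0.462, 0.536]
contact_force: [-0.3, 0.4, 0.3]
gripper_width: 0.497
```

```bash
python3 -c "
from h import *
go(.571,-.011,.175)
c=imaging.camera_info('wrist');f=imaging.grab_frame('wrist');cv2.imwrite('pics/w1.png',f[:,:,::-1])
K,R,t=c['K'],c['R'],c['t'];print(K)
for X in ([.571,-.0095,.201],[.571,-.0095,.158],[.438,.01,.132]):
    p=R@np.array(X)+t;th=np.arctan2(np.hypot(p[0],p[1]),p[2]);r=K[0,0]*th;n=np.hypot(p[0],p[1]);print(K[0,2]+r*p[0]/n,K[1,2]+r*p[1]/n)
cv2.imwrite('pics/s1.png',cv2.resize(imaging.grab_frame('scene')[80:240,220:440,::-1],None,fx=3,fy=3,interpolation=2))
"
```

```text
t 2.1 tcp [ 0.5728 -0.0104  0.2585] yaw -0.149 tilt [-0.001 -0.    -1.   ] shift [ 8.35 -0.16  0.09] twist -0.003 F [-0.3  0.4  0.3] w 0.497
[[309.70691629   0.         316.14550273]
 [  0.         309.70691629 201.23195781]
 [  0.           0.           1.        ]]
313.55756594312123 221.98407930493224
314.08546857889826 204.20725556953644
171.48866278076073 196.94772500557272
```

View pics/w1.png

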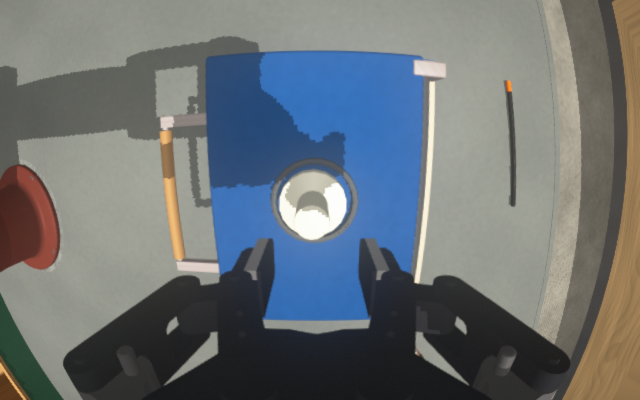

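View pics/s1.png

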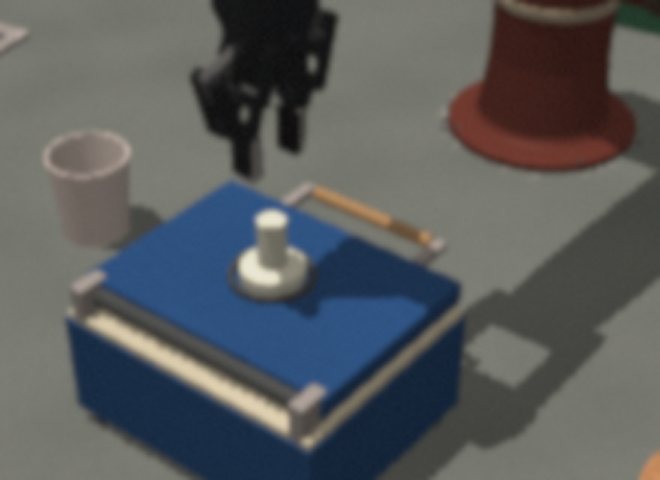

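The wrist view shows the knob top at (312,222), where I predicted (313,222), and centred between the jaws. I'll go down and close.

Emit:
{"fn": "carry_out", "kwargs": {"moves": [0.5, 1.2, -0.1, 0.1, 0, 0.5, 2.4, -0.2, 0.1, 0, 0.5, 3.6, -0.2, 0.1, 0, 0.5, 4.8, -0.2, 0.1, 0, 0.5, 6, -0.2, 0.1, 0, 0.5, 7, -0.2, 0.1, 0, 0.5, 7.8, -0.2, 0.1, 0, 0.5, 8.3, -0.2, 0.1, 0, 0.5, 8.3, -0.2, 0.1, 0, 0.5, 8.3, -0.2, 0.1, 0]}}

```text
time: 3.03
tool_pos: [0.5704, -0.0093, 0.1763]
tool_rot: [-0.462, -0.535, -0.462, 0.535]
contact_force: [-0.4, 0.2, 0.1]
gripper_width: 0.501
```

Emit:
{"fn": "carry_out", "kwargs": {"moves": [0.4, 0, 0, 0, 0, 0.35, 0, 0, 0, 0, 0.3, 0, 0, 0, 0, 0.25, 0, 0, 0, 0, 0.2, 0, 0, 0, 0, 0.15, 0, 0, 0, 0, 0.15, 0, 0, 0, 0, 0.15, 0, 0, 0, 0]}}

```text
time: 3.7
tool_pos: [0.5707, -0.0093, 0.1773]
tool_rot: [0.463, 0.535, 0.462, -0.535]
contact_force: [-2.0, 0.0, 6.0]
gripper_width: 0.255
```

```bash
python3 -c "
from h import *
go(.485,.366,.25)
cv2.imwrite('pics/w2.png',imaging.grab_frame('wrist')[:,:,::-1])
"
```

```text
t 3.7 tcp [ 0.5707 -0.0093  0.1773] yaw -0.146 tilt [ 0.001 -0.    -1.   ] shift [ -7.29 -13.93 -35.89] twist 0.0 F [-2.  0.  6.] w 0.255
```

View pics/w2.png

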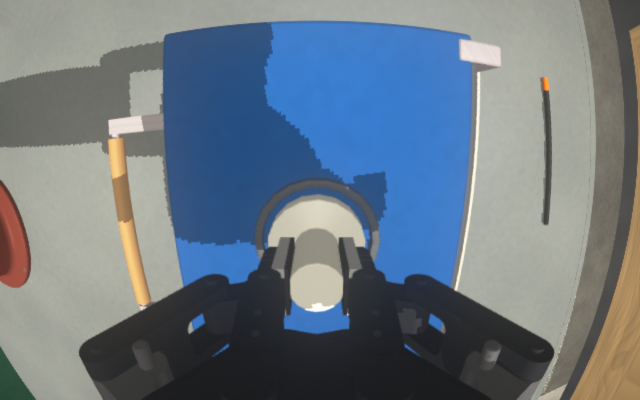

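The jaws hold the knob (opening 0.255). Lifting straight up.

Emit:
{"fn": "carry_out", "kwargs": {"moves": [0.1, -0.3, 0, 0, 0, 0.1, -0.8, 0, 0, 0, 0.1, -1.6, 0, 0, 0, 0.1, -2.6, 0, 0, 0, 0.1, -3.6, 0, 0, 0, 0.1, -4.6, 0, 0, 0, 0.1, -5.6, 0, 0, 0, 0.1, -6.5, 0, 0, 0, 0.1, -7, 0, 0, 0, 0.1, -7, 0, 0, 0]}}

```text
time: 4.58
tool_pos: [0.5711, -0.0094, 0.2485]
tool_rot: [0.463, 0.536, 0.461, -0.534]
contact_force: [0.6, 0.3, -0.3]
gripper_width: 0.251
```

```bash
python3 -c "
from h import *
go(.485,.366,.25)
cv2.imwrite('pics/s2.png',cv2.resize(imaging.grab_frame('scene')[80:240,220:440,::-1],None,fx=3,fy=3,interpolation=2))
"
```

```text
t 4.58 tcp [ 0.5711 -0.0094  0.2485] yaw -0.146 tilt [ 0.003 -0.    -1.   ] shift [ -0.19 -13.98 -35.88] twist 0.0 F [ 0.6  0.3 -0.3] w 0.251
```

View pics/s2.png

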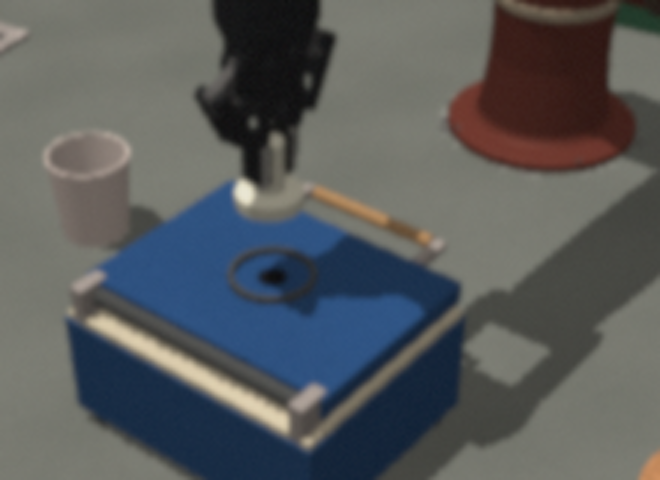

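The cap is in the jaws at crop (268,195), clear of the empty collar. Now across to the mat.

Emit:
{"fn": "carry_out", "kwargs": {"moves": [0.1, 0, -0.4, -1.1, 0, 0.1, 0, -1.4, -3.6, 0, 0.1, 0, -2.8, -7.2, 0, 0.1, 0, -4.2, -10.8, 0, 0.1, 0, -5.6, -14.4, 0, 0.1, 0, -7, -18, 0, 0.1, 0, -8.4, -21.6, 0, 0.1, 0, -9.8, -25.2, 0, 0.1, 0, -11.2, -28.8, 0, 0.1, 0, -12.6, -32.4, 0, 0.1, 0, -13.6, -34.9, 0, 0.1, 0, -14, -35.9, 0]}}

```text
time: 5.63
tool_pos: [0.4815, 0.3699, 0.2451]
tool_rot: [-0.463, -0.534, -0.464, 0.535]
contact_force: [-0.1, -0.1, -1.9]
gripper_width: 0.255
```

Emit:
{"fn": "carry_out", "kwargs": {"moves": [0.1, 0.5, 0, 0, 0, 0.1, 2, 0, 0, 0, 0.1, 4, 0, 0, 0, 0.1, 6, 0, 0, 0, 0.1, 8, 0, 0, 0, 0.1, 10, 0, 0, 0, 0.1, 12, 0, 0, 0, 0.1, 14, 0, 0, 0, 0.1, 15.5, 0, 0, 0, 0.1, 16.5, 0, 0, 0, 0.1, 17, 0, 0, 0, 0.1, 17, 0, 0, 0]}}

```text
time: 6.63
tool_pos: [0.4834, 0.365, 0.0747]
tool_rot: [-0.462, -0.534, -0.462, 0.536]
contact_force: [0.2, 0.2, -1.0]
gripper_width: 0.253
```

```bash
python3 -c "
from h import *
go(.485,.366,.0393)
cv2.imwrite('pics/s3.png',cv2.resize(imaging.grab_frame('scene')[170:330,360:560,::-1],None,fx=3,fy=3,interpolation=2))
cv2.imwrite('pics/w3.png',imaging.grab_frame('wrist')[:,:,::-1])
"
```

```text
t 6.63 tcp [0.4834 0.365  0.0747] yaw -0.147 tilt [-0.002 -0.002 -1.   ] shift [ 3.54  0.15 -0.13] twist -0.001 F [ 0.2  0.2 -1. ] w 0.253
```

View pics/s3.png

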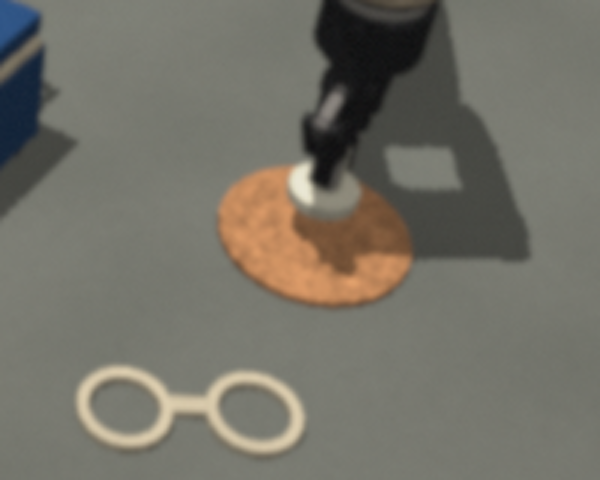

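View pics/w3.png

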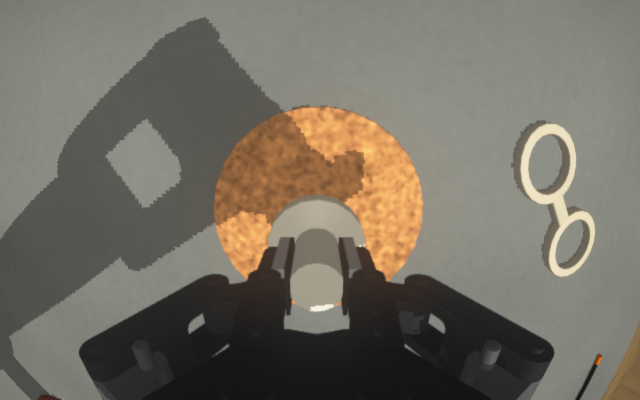

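The cap hangs level over the mat, and the spectacles are well clear. I'll lower slowly and watch for contact force.

Emit:
{"fn": "carry_out", "kwargs": {"moves": [0.1, 0.5, 0, 0, 0, 0.1, 1, 0, 0, 0, 0.1, 1.5, 0, 0, 0, 0.1, 2, 0, 0, 0, 0.1, 2.4, 0, 0, 0, 0.1, 2.7, 0, 0, 0, 0.1, 2.9, 0, 0, 0, 0.1, 3.1, 0, 0, 0, 0.1, 3.2, 0, 0, 0, 0.1, 3.3, 0, 0, 0, 0.1, 3.3, 0, 0, 0]}}

```text
time: 7.65
tool_pos: [0.484, 0.3663, 0.0432]
tool_rot: [-0.462, -0.535, -0.462, 0.535]
contact_force: [-0.2, 0.1, -1.7]
gripper_width: 0.257
```

Emit:
{"fn": "carry_out", "kwargs": {"moves": [0.1, 0.1, 0, 0, 0, 0.1, 0.2, 0, 0, 0, 0.1, 0.2, 0, 0, 0, 0.1, 0.2, 0, 0, 0]}}

```text
time: 7.98
tool_pos: [0.484, 0.3663, 0.0413]
tool_rot: [-0.462, -0.535, -0.462, 0.535]
contact_force: [0.6, -0.1, -1.0]
gripper_width: 0.257
```

Emit:
{"fn": "carry_out", "kwargs": {"moves": [0.1, 0.1, 0, 0, 0, 0.1, 0.1, 0, 0, 0, 0.1, 0.2, 0, 0, 0, 0.1, 0.2, 0, 0, 0, 0.1, 0.2, 0, 0, 0]}}

```text
time: 8.4
tool_pos: [0.4842, 0.3664, 0.0395]
tool_rot: [0.462, 0.535, 0.462, -0.535]
contact_force: [-0.8, 0.5, -1.6]
gripper_width: 0.252
```

Emit:
{"fn": "carry_out", "kwargs": {"moves": [0.1, 0.1, 0, 0, 0, 0.1, 0.1, 0, 0, 0, 0.1, 0.1, 0, 0, 0]}}

```text
time: 8.65
tool_pos: [0.4842, 0.3664, 0.0394]
tool_rot: [-0.462, -0.535, -0.462, 0.535]
contact_force: [-2.4, -2.4, 4.9]
gripper_width: 0.255
```

Emit:
{"fn": "carry_out", "kwargs": {"moves": [0.1, 0.1, 0, 0, 0, 0.1, 0.1, 0, 0, 0, 0.1, 0.1, 0, 0, 0]}}

```text
time: 8.9
tool_pos: [0.4843, 0.3664, 0.0394]
tool_rot: [-0.462, -0.535, -0.462, 0.535]
contact_force: [-5.4, -2.5, 11.0]
gripper_width: 0.257
```

The cap has touched down at TCP z 0.0394, as predicted. I'll ease off the press and open.

Emit:
{"fn": "carry_out", "kwargs": {"moves": [0.1, -0.1, 0, 0, 0, 0.1, -0.1, 0, 0, 0, 0.25, -0.1, 0, 0, 0, 0.3, -0.1, 0, 0, 0, 0.35, -0.1, 0, 0, 0, 0.4, -0.1, 0, 0, 0, 0.45, -0.1, 0, 0, 0, 0.5, -0.1, 0, 0, 0, 0.5, -0.1, 0, 0, 0, 0.5, -0.1, 0, 0, 0, 0.5, -0.1, 0, 0, 0]}}

```text
time: 9.82
tool_pos: [0.484, 0.3663, 0.0382]
tool_rot: [-0.462, -0.535, -0.462, 0.535]
contact_force: [-0.2, -0.1, -0.8]
gripper_width: 0.499
```

Emit:
{"fn": "carry_out", "kwargs": {"moves": [0.5, -0.5, 0, 0, 0, 0.5, -1.5, 0, 0, 0, 0.5, -2.5, 0, 0, 0, 0.5, -4, 0, 0, 0, 0.5, -6, 0, 0, 0, 0.5, -8, 0, 0, 0, 0.5, -10, 0, 0, 0, 0.5, -12, 0, 0, 0, 0.5, -14, 0, 0, 0, 0.5, -16, 0, 0, 0, 0.5, -17, 0, 0, 0, 0.5, -17, 0, 0, 0]}}

```text
time: 10.82
tool_pos: [0.4857, 0.3673, 0.2131]
tool_rot: [0.463, 0.538, 0.462, -0.532]
contact_force: [0.6, -0.6, 1.7]
gripper_width: 0.501
```

```bash
python3 -c "
from h import *
go(.438,.010,.215)
cv2.imwrite('pics/s4.png',cv2.resize(imaging.grab_frame('scene')[170:330,360:560,::-1],None,fx=3,fy=3,interpolation=2))
t=imaging.grab_frame('top')[:,:,::-1];cv2.imwrite('pics/t4.png',cv2.resize(t[180:280,130:260],None,fx=5,fy=5,interpolation=2))
for z in(.008,.02,.063):print(px('top',[.4842,.3664,z]))
"
```

```text
t 10.82 tcp [0.4857 0.3673 0.2131] yaw -0.146 tilt [ 0.006  0.004 -1.   ] shift [-0.36  0.48 36.04] twist 0.0 F [ 0.6 -0.6  1.7] w 0.501
[181.56591103 229.45488641]
[180.20557224 229.43444814]
[175.09873578 229.35772101]
```

View pics/s4.png

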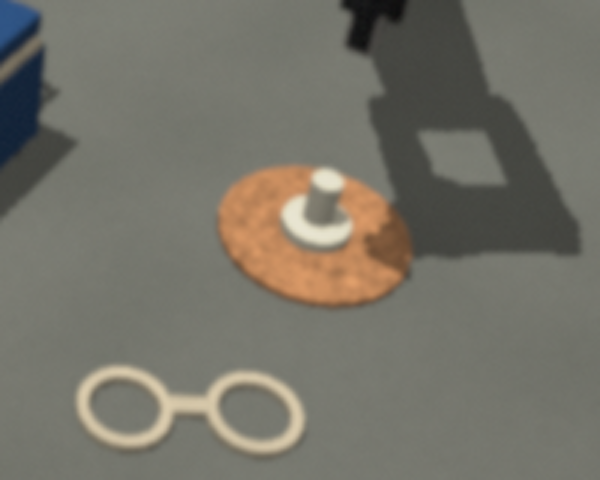

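View pics/t4.png

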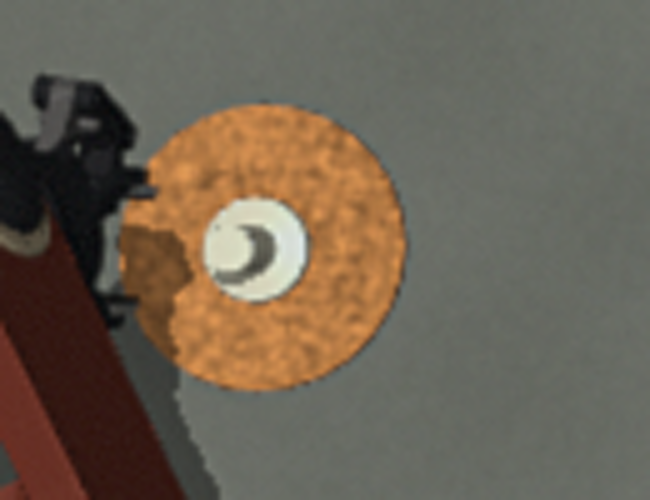

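The cap stands upright near the mat's centre, at crop (255,248) with the mat at about (262,247). Now over to the bar.

Emit:
{"fn": "carry_out", "kwargs": {"moves": [0.45, 0, 0, 1, 0, 0.45, 0, 0, 3.6, 0, 0.45, 0, 0, 7.2, 0, 0.45, 0, 0, 10.8, 0, 0.45, 0, 0.1, 14.4, 0, 0.45, 0, 0.2, 18, 0, 0.45, 0, 0.3, 21.6, 0, 0.45, 0, 0.5, 25.2, 0, 0.45, 0, 0.5, 28.8, 0, 0.45, 0, 0.5, 32.4, 0, 0.45, 0, 0.5, 35, 0, 0.45, 0, 0.5, 36, 0]}}

```text
time: 11.92
tool_pos: [0.4348, 0.0065, 0.2064]
tool_rot: [-0.461, -0.535, -0.462, 0.537]
contact_force: [0.9, 0.6, 0.9]
gripper_width: 0.448
```

Emit:
{"fn": "carry_out", "kwargs": {"moves": [0.45, 0, 0, 0, 0, 0.45, 0, 0, 0, 0]}}

```text
time: 12.08
tool_pos: [0.436, 0.0095, 0.2073]
tool_rot: [-0.461, -0.535, -0.462, 0.536]
contact_force: [0.3, -0.8, 0.7]
gripper_width: 0.446
```

```bash
python3 -c "
from h import *
go(.438,.010,.121)
c=imaging.camera_info('wrist');f=imaging.grab_frame('wrist')
K,R,t=c['K'],c['R'],c['t']
f=f[:,:,::-1].copy()
for X in ([.438,.010,.132],[.438+.0087,.010+.0594,.132],[.438-.0087,.010-.0594,.132]):
    p=R@np.array(X)+t;th=np.arctan2(np.hypot(p[0],p[1]),p[2]);r=K[0,0]*th;n=np.hypot(p[0],p[1]);q=(K[0,2]+r*p[0]/n,K[1,2]+r*p[1]/n);print(q);cv2.circle(f,(int(q[0]),int(q[1])),3,(0,255,0),1)
cv2.imwrite('pics/w5.png',f)
"
```

```text
t 12.08 tcp [0.436  0.0095 0.2073] yaw -0.147 tilt [-0.002  0.001 -1.   ] shift [ 8.63  0.2  -0.07] twist -0.001 F [ 0.3 -0.8  0.7] w 0.446
(np.float64(319.20582811081744), np.float64(213.69697683847963))
(np.float64(319.18264506198256), np.float64(128.1281857070647))
(np.float64(319.10133059431445), np.float64(286.8477936794236))
```

View pics/w5.png

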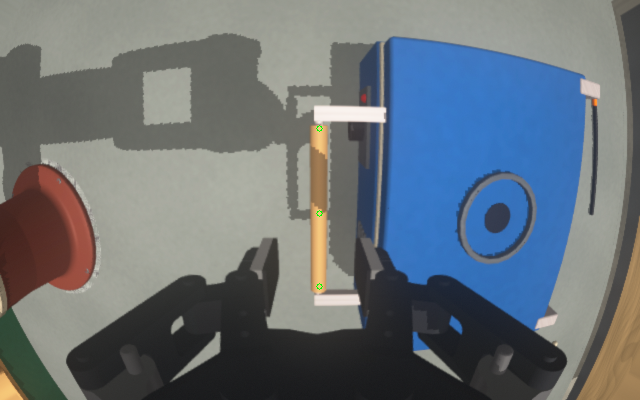

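The projected bar points lie on the bar in the image. I'll go down and close on it.

Emit:
{"fn": "carry_out", "kwargs": {"moves": [0.45, 1, 0.1, 0, 0, 0.45, 2.4, 0.2, 0, 0, 0.45, 3.8, 0.2, 0, 0, 0.45, 5.2, 0.2, 0, 0, 0.45, 6.4, 0.2, 0, 0, 0.45, 7.4, 0.2, 0, 0, 0.45, 8.2, 0.2, 0, 0, 0.45, 8.6, 0.2, 0, 0, 0.45, 8.6, 0.2, 0, 0, 0.45, 8.6, 0.2, 0, 0]}}

```text
time: 12.97
tool_pos: [0.4388, 0.0092, 0.1225]
tool_rot: [0.462, 0.535, 0.462, -0.535]
contact_force: [-0.1, -0.3, 0.3]
gripper_width: 0.448
```

Emit:
{"fn": "carry_out", "kwargs": {"moves": [0.4, 0, 0, 0, 0, 0.35, 0, 0, 0, 0, 0.3, 0, 0, 0, 0, 0.25, 0, 0, 0, 0, 0.2, 0, 0, 0, 0, 0.15, 0, 0, 0, 0, 0.1, 0, 0, 0, 0, 0.05, 0, 0, 0, 0, 0, 0, 0, 0, 0, 0, 0, 0, 0, 0]}}

```text
time: 13.8
tool_pos: [0.4374, 0.0093, 0.122]
tool_rot: [-0.461, -0.534, -0.463, 0.536]
contact_force: [-6.0, 0.3, 3.1]
gripper_width: 0.112
```

```bash
python3 -c "
from h import *
go(.438,.010,.121)
cv2.imwrite('pics/w6.png',imaging.grab_frame('wrist')[:,:,::-1])
s0=status.state()
p0=s0['tool_pos'][2]
for a in [.05,.1,.2,.3,.4,.5,.6,.7,.785,.8,.85,.9,.95,1.0,1.04,1.06]: print(a, 'up %.2f fwd %.2f'%(22.5*np.sin(a),22.5*(1-np.cos(a))))
"
```

```text
t 13.8 tcp [0.4374 0.0093 0.122 ] yaw -0.146 tilt [-0.003  0.    -1.   ] shift [ 0.1   0.05 -0.08] twist 0.0 F [-6.   0.3  3.1] w 0.112
0.05 up 1.12 fwd 0.03
0.1 up 2.25 fwd 0.11
0.2 up 4.47 fwd 0.45
0.3 up 6.65 fwd 1.00
0.4 up 8.76 fwd 1.78
0.5 up 10.79 fwd 2.75
0.6 up 12.70 fwd 3.93
0.7 up 14.49 fwd 5.29
0.785 up 15.90 fwd 6.58
0.8 up 16.14 fwd 6.82
0.85 up 16.90 fwd 7.65
0.9 up 17.62 fwd 8.51
0.95 up 18.30 fwd 9.41
1.0 up 18.93 fwd 10.34
1.04 up 19.40 fwd 11.11
1.06 up 19.63 fwd 11.50
```

View pics/w6.png

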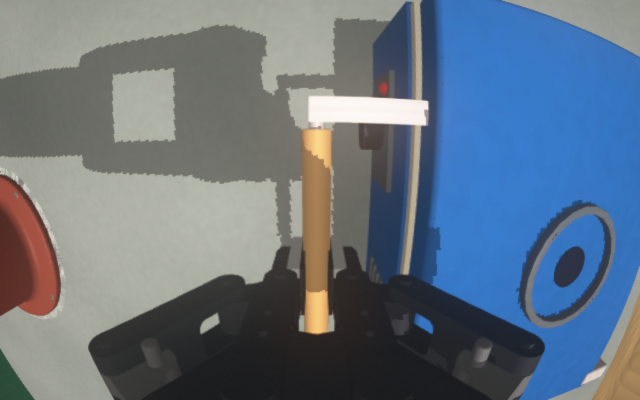

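The bar is held (opening 0.112) and centred in the jaws at column 317. I'll raise it along the arc at about 0.4 rad/s.

Emit:
{"fn": "carry_out", "kwargs": {"moves": [0, -0.3, 0, 0, 0, 0, -0.9, 0, 0, 0, 0, -1.6, 0.05, 0, 0, 0, -2.25, 0.1, 0, 0, 0, -3.1, 0.2, 0, 0, 0, -3.95, 0.35, 0, 0, 0, -4.8, 0.5, 0, 0, 0, -5.6, 0.7, 0, 0, 0, -6.2, 0.9, 0, 0, 0, -6.65, 1, 0, 0, 0, -6.65, 1, 0, 0]}}

```text
time: 14.77
tool_pos: [0.4479, 0.0077, 0.1907]
tool_rot: [-0.462, -0.535, -0.463, 0.536]
contact_force: [-9.0, 0.5, 1.0]
gripper_width: 0.116
```

```bash
cat >> h.py <<'E'
def ang():
    s=status.state();h=np.array([.6606,-.0227]);ex=np.array([np.cos(-.146),np.sin(-.146)])
    q=s["tool_rot"];R=Ro.from_quat([q[1],q[2],q[3],q[0]]).as_matrix()
    g=s["tool_pos"]-.010*R[:,0]; d=(h-g[:2])@ex; z=g[2]-.132
    print("angle",round(np.arctan2(z,d),3),"r",round(np.hypot(z,d),4),"F",s["contact_force"].round(1),"T",s["ft_torque"].round(2),"w",round(s["gripper_width"],3),"t",s["time"])
E
python3 -c "
from h import *
ang();go(.438,.01,.121)
cv2.imwrite('pics/s7.png',cv2.resize(imaging.grab_frame('scene')[60:260,200:440,::-1],None,fx=3,fy=3,interpolation=2))"
```

```text
angle 0.309 r 0.2256 F [-9.   0.5  1. ] T [ 0.05  1.42 -0.05] w 0.116 t 14.7667
t 14.77 tcp [0.4479 0.0077 0.1907] yaw -0.146 tilt [-0.002  0.    -1.   ] shift [ 6.97 -1.   -0.09] twist 0.0 F [-9.   0.5  1. ] w 0.116
```

View pics/s7.png

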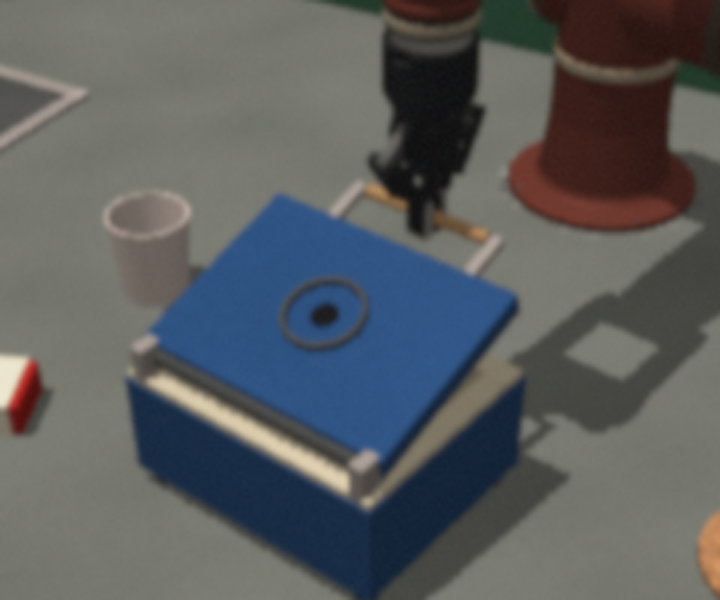

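The lid is at about 0.31 rad and follows the arc, with a radius of 0.2256 against 0.225. The sideways force is mild, so I'll trim it and continue.

Emit:
{"fn": "carry_out", "kwargs": {"moves": [0, -0.3, 0, 0, 0, 0, -0.9, 0.2, 0, 0, 0, -1.8, 0.55, 0, 0, 0, -2.85, 1, 0, 0, 0, -3.85, 1.5, 0, 0, 0, -4.8, 2.05, 0, 0, 0, -5.75, 2.65, 0, 0, 0, -6.5, 3.2, 0, 0, 0, -6.85, 3.45, 0, 0, 0, -6.85, 3.45, 0, 0, 0, -6.85, 3.45, 0, 0]}}

```text
time: 15.73
tool_pos: [0.4834, 0.0024, 0.2595]
tool_rot: [0.463, 0.535, 0.462, -0.535]
contact_force: [-6.1, -0.4, 3.6]
gripper_width: 0.116
```

```bash
python3 -c "
from h import *
ang()
a0=.65
for a in [.68,.73,.78,.83,.88,.93,.98,1.02,1.05,1.07]: print(a, '%.2f %.2f'%(22.5*(np.sin(a)-np.sin(a0)),22.5*(np.cos(a0)-np.cos(a))))"
```

```text
angle 0.655 r 0.2257 F [-6.1 -0.4  3.6] T [0.   0.95 0.01] w 0.116 t 15.7333
0.68 0.53 0.42
0.73 1.39 1.15
0.78 2.21 1.92
0.83 2.99 2.73
0.88 3.72 3.58
0.93 4.42 4.46
0.98 5.07 5.38
1.02 5.56 6.14
1.05 5.90 6.72
1.07 6.12 7.11
```

Emit:
{"fn": "carry_out", "kwargs": {"moves": [0, -0.5, 0.4, 0, 0, 0, -1.4, 1.1, 0, 0, 0, -2.2, 1.85, 0, 0, 0, -3, 2.7, 0, 0, 0, -3.7, 3.5, 0, 0, 0, -4.4, 4.4, 0, 0, 0, -5.05, 5.3, 0, 0, 0, -5.55, 6.1, 0, 0, 0, -5.9, 6.7, 0, 0, 0, -6.1, 7.05, 0, 0, 0, -6.1, 7.05, 0, 0, 0, -6.1, 7.05, 0, 0]}}

```text
time: 16.73
tool_pos: [0.553, -0.0079, 0.3199]
tool_rot: [0.463, 0.536, 0.462, -0.535]
contact_force: [-3.3, -1.1, 6.2]
gripper_width: 0.119
```

Emit:
{"fn": "carry_out", "kwargs": {"moves": [0, 0, 0, 0, 0, 0, 0, 0, 0, 0, 0, 0, 0, 0, 0]}}

```text
time: 16.98
tool_pos: [0.5527, -0.0079, 0.3197]
tool_rot: [0.463, 0.535, 0.462, -0.535]
contact_force: [-3.8, -0.4, 6.1]
gripper_width: 0.117
```

```bash
python3 -c "
from h import *
ang()
cv2.imwrite('pics/s8.png',cv2.resize(imaging.grab_frame('scene')[60:260,200:440,::-1],None,fx=3,fy=3,interpolation=2))
a0=1.07
for a in [1.05,1.02,.98,.93,.88,.83,.8,.78]: print(a, '%.2f %.2f'%(22.5*(np.sin(a)-np.sin(a0)),22.5*(np.cos(a0)-np.cos(a))))"
```

```text
angle 1.067 r 0.2257 F [-3.8 -0.4  6.1] T [-0.24  0.45 -0.  ] w 0.117 t 16.9833
1.05 -0.22 -0.39
1.02 -0.56 -0.97
0.98 -1.05 -1.73
0.93 -1.70 -2.65
0.88 -2.40 -3.53
0.83 -3.13 -4.38
0.8 -3.60 -4.87
0.78 -3.91 -5.19
```

View pics/s8.png

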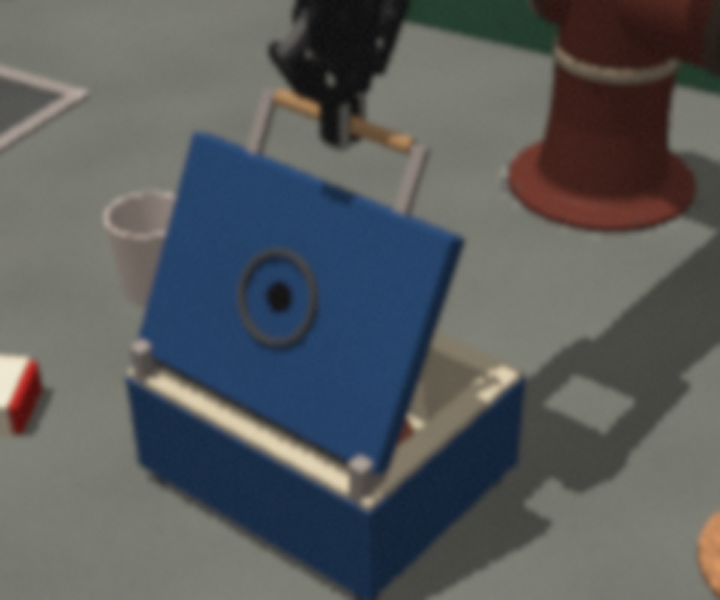

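The lid is at about 1.07 rad, past balance and still held by the bar. Now easing back to about 0.78.

Emit:
{"fn": "carry_out", "kwargs": {"moves": [0, 0.2, -0.35, 0, 0, 0, 0.55, -0.95, 0, 0, 0, 1.05, -1.7, 0, 0, 0, 1.55, -2.45, 0, 0, 0, 2.1, -3.15, 0, 0, 0, 2.65, -3.8, 0, 0, 0, 3.15, -4.4, 0, 0, 0, 3.6, -4.85, 0, 0, 0, 3.9, -5.2, 0, 0, 0, 3.9, -5.2, 0, 0, 0, 3.9, -5.2, 0, 0, 0, 3.9, -5.2, 0, 0]}}

```text
time: 18.03
tool_pos: [0.5001, -0.0, 0.2791]
tool_rot: [-0.462, -0.535, -0.463, 0.536]
contact_force: [-5.8, -0.9, 3.8]
gripper_width: 0.113
```

Emit:
{"fn": "carry_out", "kwargs": {"moves": [0, 0, 0, 0, 0, 0, 0, 0, 0, 0, 0, 0, 0, 0, 0, 0, 0, 0, 0, 0, 0, 0, 0, 0, 0, 0, 0, 0, 0, 0]}}

```text
time: 18.53
tool_pos: [0.5002, -0.0001, 0.2792]
tool_rot: [-0.462, -0.535, -0.463, 0.536]
contact_force: [-5.7, -0.4, 4.5]
gripper_width: 0.117
```

```bash
python3 -c "
from h import *
ang()
cv2.imwrite('pics/s9.png',imaging.grab_frame('scene')[:,:,::-1])
cv2.imwrite('pics/t9.png',imaging.grab_frame('top')[:,:,::-1]);ang()"
```

```text
angle 0.771 r 0.2257 F [-5.7 -0.4  4.5] T [-0.16  0.86  0.02] w 0.117 t 18.5333
angle 0.771 r 0.2257 F [-6.6 -0.6  4.3] T [-0.17  0.89 -0.03] w 0.111 t 18.6333
```

View pics/s9.png

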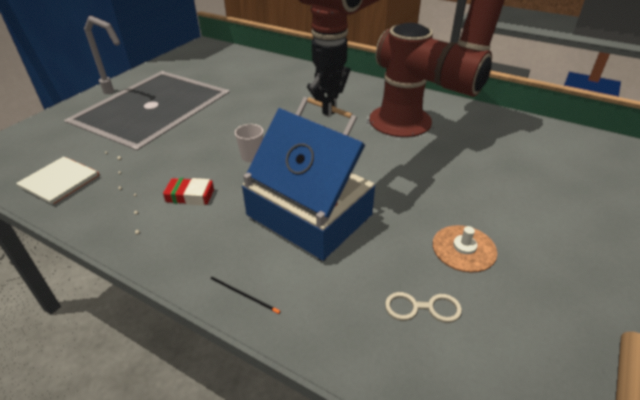

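View pics/t9.png

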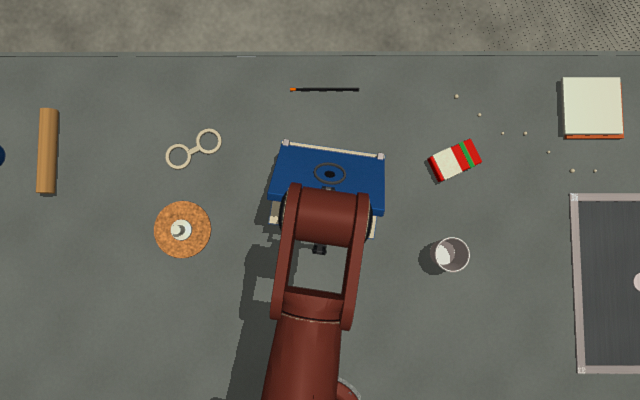

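The lid is held at about 0.77 rad. The cap stands on the mat at (181,230) in the top view. The cup, spectacles and packet are at the same pixels as at the start. Handing in.

```bash
python3 -c "
from plant import workorder
print(workorder.job_done())"
```

```text
the job is handed in; nothing more can be done
None
```

I put the vent cap on the cork mat, raised the lid past its balance point and eased it back. I then handed the job in while still holding the lid by its bar at about 44 degrees; the hand-in reports no verdict.

- **Cap:** It was lowered until it touched the mat and then released. The pictures show it upright and only a few millimetres from the mat's centre.
- **Lid:** I raised it slowly to about 1.07 rad, paused there, and eased it back to about 0.77 rad. The angle comes from the gripper position, and the implied bar radius of 0.2257 m agrees with the 0.225 m given. It did not change over the last readings.
- **Grip:** The fingers were still closed on the bar at hand-in. The wrist force was about 8 N, mostly a slight sideways push.
- **Cup, spectacles and packet:** They appear at the same places in the top picture as at the start.
- **Time:** I handed in at about 18.6 s of the 58 s allowed. None of my checks failed or disagreed.

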